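# Lock back the belt tensioner of a lab shaker

### The job

The belt is off this shaker drive: lock its sprung tensioner back so that the belt with the green code can be fitted. Take the locking pin from the tool block, enter it in the eye at the end of the tensioner arm, use it to ease the arm back against its spring until the pointer stands at the green mark of the scale, feel for the lock hole there (the mark, stuck on by hand, can be some mm off), push the pin fully home through the arm into it, and let go. Force nothing (stay under 35 N on the pin, the plate and the drive), do not let the arm fly back, and leave the tip box, the vial and the screwdriver where they are.

Things in the scene. Friction and masses are not known exactly. Their poses are not given: they have to be found in the camera images.
- pin_grip (a point): Centre of the red flat grip of the loose steel locking pin, the place to grasp. The grip is 24 mm (its x) by 12 mm (its y) by 40 mm high (its z, up). Below it follow a collar 19 mm across and 4 mm thick and a round shank 8 mm across, 24 mm long, its last 1.2 mm tapered to 6.4 mm. The pin weighs about 0.1 kg.
- pin_tip (a point): Middle of the lower end of the pin's shank, 48 mm below pin_grip along the pin's axis.
- pin_collar (a point): Middle of the underside of the pin's collar, 24 mm above pin_tip and 24 mm below pin_grip. With the pin home it sits on the top of the eye; left alone it then leans up to 10 degrees in its play.
- block: Grey plastic tool block, 110 (its x) x 60 x 45 mm, fixed. Origin at the centre of its underside. The pin starts upright in a hole of it with 1 mm play all round, 30 mm to its -x side, collar on the block's top. Three hex keys up to 75 mm above the bench stand in it 50 mm or more from the pin, at its +x end.
- drive: White shaker base, 330 x 310 mm, fixed, front to its -x, origin at the centre of its underside, z up. On its deck (55 mm high) stand a flywheel, a motor pulley (top 86 mm above the bench, 40 mm or more from the eye), short posts, none over 101 mm, the tensioner and its index plate.
- pivot (a point): Point on the upright pivot axis of the blue tensioner arm, at the height of the eye's mouth. The eye lies 110 mm and the pointer tip 146 mm from this axis, on one line, on the -x side of the drive. A black idler roller (36 mm across, top 93 mm above the bench) sits on the arm 66 mm from the axis.
- eye (a point): Middle of the mouth (top face) of the eye, the pin hole at the end of the tensioner arm: 9.5 mm across with a 1.5 mm chamfer, through a steel end block 30 x 30 mm and 12 mm thick. The mouth is 81 mm above the bench; the end block moves 2 mm above the index plate, which has no hole under the arm's rest position. z is up.
- pointer_tip (a point): Tip of the thin red pointer at the end of the arm; it moves about 5 mm above the scale.
- green_mark (a point): Centre of the green dot (12 mm across) on the scale, one of three (green, yellow, blue, in an order that differs between runs) about 32 mm apart. A dot is stuck on by hand, up to 8 mm off along the scale: it tells which hole, not exactly where. Its hole lies 110 mm from the pivot axis, about on the line from pivot to dot, within 6.5 mm of it to either side.
- index_plate: 12 mm aluminium plate with three lock holes and the scale, fixed under the eye's path; top 67 mm above the bench. Its origin lies on the pivot axis at bench height. The holes are 9.3 mm across with a 0.6 mm chamfer, 24 mm apart along the arc, 12 mm deep; the tip of a pin fully home is 10 mm deep in one.
- tensioner (a joint): Deflection of the tensioner arm in rad, 0 at rest on its stop (where it starts), growing as the arm turns anticlockwise seen from above, up to a hard stop at 1.0. A spring drives it back to 0: at the eye it pushes with about 4 N at 0, 7 N at 0.4 and 10 N at 0.85 rad; let go unlocked, the arm flies back.
- tip_box: Blue pipette tip box with clear lid, 88 x 123 x 75 mm, loose on the bench. Origin at the centre of its underside.
- vial: Small red sample vial with white cap, 28 mm across and 75 mm high, loose on the bench. Origin at the centre of its underside.
- driver: Screwdriver with yellow handle, 200 mm long along its x, lying loose on the bench.

How it is judged:
By the outcome, as a careful person would: the job done as asked, in the order asked, and still so for the second after the job is handed in, with the robot touching nothing.
It also fails if it takes over 72 s, if anything falls off the work surface, if the arm or the gripper's body presses on something with over 40 N, if the wrist force passes 120 N, or if a joint passes its speed limit or range.

### The arm

A 7-joint arm with a two-finger parallel gripper is mounted at the origin on the work surface. World frame = base frame: x ahead of the robot, y to its left, z up, the work surface at z = 0. Lengths are in m, angles in rad, forces in N, time in s.
With the tool pointing down it reaches from about 0.35 to 0.9 m from the base axis. Payload 8.1 kg.
Tool frame: the origin (TCP) lies midway between the tips of the shut fingers; the grasp point (between the pads) lies 19 mm behind it; z points along the fingers, x is the direction in which the jaws open and shut, and the axes are right-handed (so a half turn about z gives the same grasp; the last joint's range is limited). The gripper opens to 92 mm and grips with 3 to 60 N. Pads are 19 mm wide; open, the fingers measure 130 mm over their backs; the gripper's body (75 mm by 190 mm) begins 47 mm behind the grasp point.
Start: joints at [-1.365, 0.434, 0.025, 1.573, -0.012, 1.134, -0.075], TCP at [0.19, 0.595, 0.227] pointing down, gripper open.
Joint ranges: [-2.62, 2.62], [-0.44, 2.09], [-1.27, 1.32], [0.08, 2.57], [-1.32, 4.46], [0.12, 2], [-2.74, 2.74]. Speed limits (rad/s): [2.22, 2.22, 3.01, 3.01, 3.14, 3.14, 3.14].

### API

Orientations are given as a rotation vector (axis times angle).
In Python, from cell import arm gives the robot as it stands. The module is installed in compiled form; this text tells all that it offers.
- The arm moves only by the tool play_rows, never from a script. Its argument "motion" is a list of rows, each a list of 7 numbers: the gripper's target within -1 to 1 (fully open at 1, half-way at 0, shut at -1), then the shift along the tool's x, y, z in mm, then the turn, a rotation vector about the tool's x, y, z in rad. In form: [[claw, tx, ty, tz, ax, ay, az], ...]. A call has 1 to 10 rows; each row is the pose to reach, as a shift and turn from the pose measured when the call began, along the tool's axes at that moment; what a row does not reach only later rows make up. A row lasts 1/10 s, in which the tool goes at most 50 mm and 8.59 degrees, less where a joint would pass 70% of its speed; a pose out of reach is approached as far as the arm can. A call with a gripper value outside its range is refused whole. The fingers move at their own pace and stop on an object; "force" is the grip in N (left out, the last holds). Time passes only in rows, so rows that repeat a pose let the fingers close. It gives the time, the measured TCP pose, the force and the opening at its end, in the units of the state.
- arm.observe(): the state, without advancing time (a new reading comes with each control period).
- arm.get_image(name): name is "side" or "top" or "wrist"; returns a dict with "img" (384x512x3 uint8, blue, green, red), "depth" (384x512 float32, m along the optical axis (not along the pixel's ray), 0 where there is no reading), "K" (3x3 intrinsics, pixels), "k1" (the pictures are not rectified: a ray, as slopes to the right and down, at radius r is drawn at 1 + k1 r^2 times it, then the intrinsics apply), "rvec" (rotation vector, rad) and "tvec" (3), from world to camera coordinates, as OpenCV has them. Camera axes: x right, y down, z forward; pixel columns grow to the right and rows downward; lengths in m; the calibration is good to about 2 mm. A picture is of the moment at which its call begins.
- arm.sign_off(): hands the job in, once; it reports no verdict.
Trained networks look in a picture, given as the dict that the camera call returned (one of the last four; its "shot" number tells which), for a name from the list of things; names that differ only in an ending like _2 or _b are one class to them, and where a whole thing is asked for, a point or a joint stands for the part that bears it (a point fixed in the world has none). Each returns a list of dicts, best first, with "score" (0 to 1); they miss things now and then, are a little off and sometimes report something else, mostly with a low value. They report only what shows in the picture. A call takes as long as a camera call.
- arm.look_for(picture, query): "box" ([left, top, width, height] as shares, 0 to 1, of the picture: columns of its width, rows of its height, round what is visible of it).
The state is a dict: "clock": time; "joints": joint angles; "dq": joint speeds; "joint_efforts": joint torques, N m; "position": TCP position; "ee_rot": TCP orientation; "force": force on the tool from outside, world axes, zero at the start; "ft_torque": the same for the moment, N m; "width": opening from 0.0 (shut) to 1.0 (fully open).
Only numpy, scipy, OpenCV 4.12 (cv2) and the standard library are available. Lean on these libraries where they do the work, as an engineer would, in place of code of your own. Each camera call takes 0.05 s, during which the arm holds its last target. There are 200 camera calls.

## Working session

There is one attempt and no reset: what is moved stays moved. The work goes in short steps, Python scripts to look and compute and a tool call to move; the robot and the scene stay as the last step left them, time stands still between calls to the robot, and variables do not carry over. Pictures are saved under pics/ and viewed, on a budget of 10 in all, crops included, one or two more only if the job needs it, and the job is handed in when it is done.

Besides the shell and the picture viewer there is one more tool, called after "Request:" as name([rows], argument=value, ...), one row to a line, values as JSON. play_rows: Moves the arm, as the interface text tells. Its arguments: {"type":"object","properties":{"motion":{"type":"array"},"force":{"type":"number"}},"required":["motion"]}

```bash
mkdir -p pics
cat > h.py <<'E'
import numpy as np, cv2
from cell import arm
def px2w(p,u,v,z=None,d=None):
    K=p["K"];x=(u-K[0,2])/K[0,0];y=(v-K[1,2])/K[1,1]
    a,b=x,y
    for _ in range(20):
        s=1+p["k1"]*(a*a+b*b);a,b=x/s,y/s
    R=cv2.Rodrigues(np.array(p["rvec"],float))[0];t=np.array(p["tvec"],float).ravel()
    o=-R.T@t;r=R.T@np.array([a,b,1.])
    if z is not None: return o+r*(z-o[2])/r[2]
    if d is None: d=p["depth"][int(round(v)),int(round(u))]
    return o+r*d
def w2px(p,P):
    R=cv2.Rodrigues(np.array(p["rvec"],float))[0];c=R@np.array(P)+np.array(p["tvec"],float).ravel()
    a,b=c[:2]/c[2];s=1+p["k1"]*(a*a+b*b)
    return p["K"][0,0]*a*s+p["K"][0,2],p["K"][1,1]*b*s+p["K"][1,2]
def find(p,q,n=2):
    for r in arm.look_for(p,q)[:n]:
        l,t,w,h=np.array(r["box"])*[512,384,512,384]
        c=(l+w/2,t+h/2)
        print(q,round(r["score"],2),"box",np.round([l,t,w,h],1),"W",np.round(px2w(p,*c),4))
E
python3 - <<'E'
from h import *
o=arm.observe();print({k:np.round(v,4) for k,v in o.items()})
for n in("top","side"):
    p=arm.get_image(n);cv2.imwrite(f"pics/{n}0.png",cv2.resize(p["img"],None,fx=1.5,fy=1.5))
    R=cv2.Rodrigues(np.array(p["rvec"],float))[0];print(n,-R.T@np.array(p["tvec"]).ravel(),p["K"][0,0])
    for q in("pin_grip","block","drive","eye","pointer_tip","green_mark","index_plate","tensioner","tip_box","vial","driver"):find(p,q,1)
E
```

```text
{'clock': np.float64(0.0), 'joints': array([-1.3646,  0.4352,  0.025 ,  1.5741, -0.0116,  1.134 , -0.0751]), 'dq': array([ 0.    , -0.0019, -0.0016, -0.0001,  0.0003,  0.0004,  0.0002]), 'joint_efforts': array([ 1.20000e-03, -6.67843e+01,  9.85500e-01, -3.14458e+01,
       -6.05000e-02,  4.30000e-02,  1.00000e-04]), 'position': array([0.1898, 0.5949, 0.2259]), 'ee_rot': array([ 2.5358e+00,  1.8527e+00, -1.9000e-03]), 'force': array([ 0.1388, -0.4358, -0.0983]), 'ft_torque': array([-0.0513, -0.0395, -0.0074]), 'width': np.float64(1.0009)}
top [ 0.37895148 -0.03508426  1.11061688] 366.33557725380984
pin_grip 0.34 box [218.6 173.   65.   40.8] W [ 0.5021 -0.0228  0.0686]
block 0.73 box [225.7 142.8  46.   38. ] W [ 0.5893 -0.0177  0.0932]
drive 0.9 box [179.   91.7 131.3 129.2] W [ 0.6136 -0.0055  0.0569]
eye 0.87 box [227.9 146.6  41.2  29.3] W [ 0.5914 -0.0172  0.0907]
pointer_tip 0.84 box [222.5 146.9  45.8  32.3] W [ 0.5858 -0.0085  0.0935]
index_plate 0.95 box [218.1 172.8  63.9  40.9] W [ 0.5026 -0.0197  0.0688]
tensioner 0.83 box [226.5 145.   43.3  37. ] W [ 0.5854 -0.0161  0.08
[... 271 characters left out ...]

pin_grip 0.49 box [184.3 158.6   6.6  11.9] W [0.3898 0.2762 0.0614]
block 0.92 box [178.5 156.4  39.8  28.9] W [0.4171 0.2533 0.04  ]
drive 0.85 box [229.5 154.6 134.4  79.9] W [ 0.6042 -0.0586  0.056 ]
eye 0.76 box [260.5 178.3  46.9  15.9] W [ 0.5821 -0.0231  0.073 ]
pointer_tip 0.73 box [260.8 178.8  44.9  14.1] W [ 0.5798 -0.0227  0.0749]
index_plate 0.77 box [241.7 180.1  42.8  34.7] W [ 0.5034 -0.0351  0.0664]
tensioner 0.59 box [266.3 175.2  42.8  16.9] W [ 0.5898 -0.0309  0.0837]
tip_box 0.76 box [225.3 124.9  32.5  35.3] W [0.6209 0.3269 0.0662]
vial 0.72 box [279.7 300.9  12.8  26.6] W [ 0.3437 -0.4017  0.047 ]
driver 0.75 box [327.6 295.   90.7  16.4] W [ 0.5333 -0.4536  0.0206]
```

Run:
```python
from h import *
p=arm.get_image("top")
a=cv2.resize(p["img"][120:270,110:310],None,fx=4,fy=4,interpolation=2);cv2.imwrite("pics/a.png",a[:600,:800])
```

```text
(no output)
```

View pics/a.png

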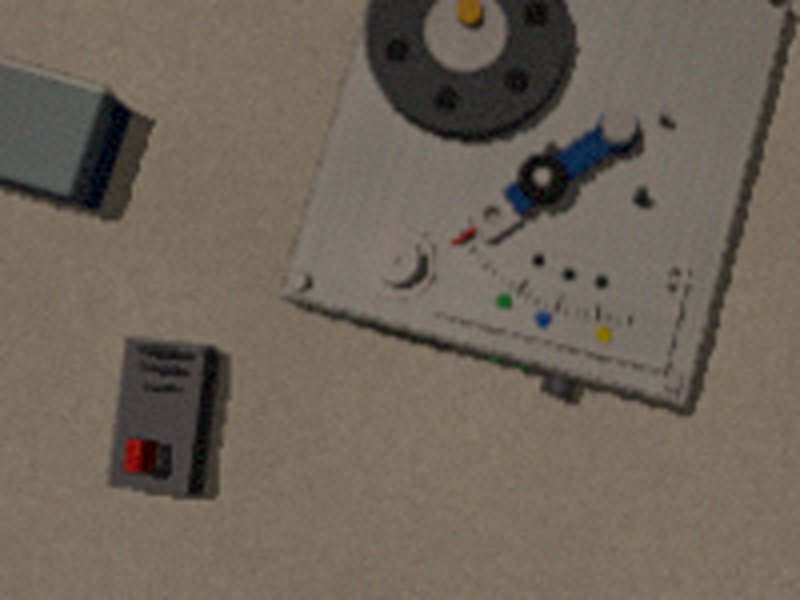

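View pics/side0.png

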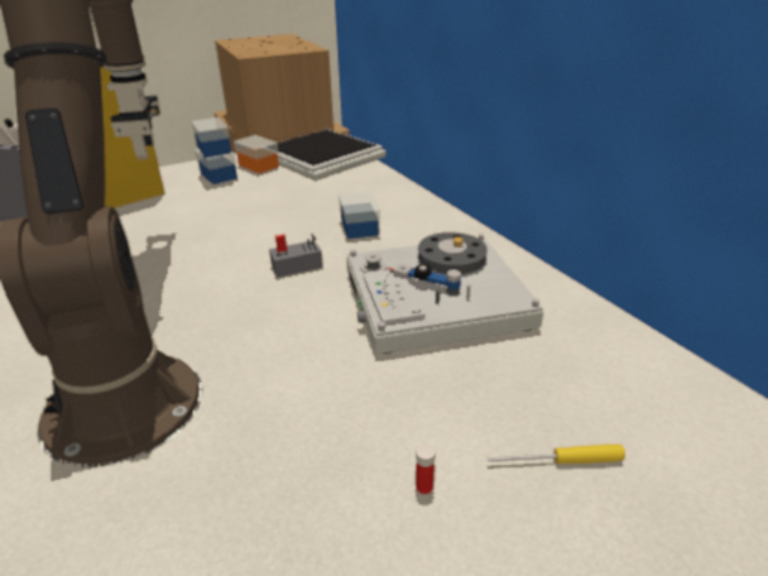

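The top view shows the pin in the block at crop (140,457), the eye at (493,214), the pivot at about (620,130) and the pointer at (455,243). The green dot is at (504,301), and its nearest hole is the left one at (538,260). The side view agrees, with the vial and driver far off to the right.

Run:
```python
from h import *
p=arm.get_image("top")
f=lambda x,y,z:px2w(p,110+(x+.5)/4-.5,120+(y+.5)/4-.5,z)
L=dict(pivot=(620,130,.086),eye=(493,214,.081),ptr=(455,243,.072),green=(504,301,.067),h1=(538,260,.067),h2=(569,274,.067),h3=(601,282,.067),blue=(543,319,.067),yel=(604,335,.067))
W={k:f(*v) for k,v in L.items()}
for k,w in W.items():
    d=(w-W['pivot'])[:2];print(k,np.round(w,4),"r",round(np.hypot(*d)*1e3,1),"ang",round(np.degrees(np.arctan2(d[1],d[0])),1))
# block corners top z .045
for c in [(126,338),(205,347),(190,487),(108,485)]: print("blk",np.round(f(*c,.045),4))
# red pin
hsv=cv2.cvtColor(p["img"],cv2.COLOR_BGR2HSV);m=((hsv[...,0]<8)|(hsv[...,0]>172))&(hsv[...,1]>150)&(hsv[...,2]>60)
v,u=np.nonzero(m[220:250,130:165]);v+=220;u+=130
P=np.array([px2w(p,a,b) for a,b in zip(u,v)]);print(len(P),P.mean(0),np.sort(P[:,2])[-8:])
T=P[P[:,2]>.075];print(len(T),T.mean(0),T.min(0),T.max(0))
```

```text
pivot [ 0.6182 -0.0637  0.086 ] r 0.0 ang 0.0
eye [0.5599 0.0281 0.081 ] r 108.8 ang 122.4
ptr [0.5409 0.0562 0.072 ] r 142.7 ang 122.8
green [0.4989 0.0218 0.067 ] r 146.8 ang 144.4
h1 [ 0.5281 -0.003   0.067 ] r 108.6 ang 146.0
h2 [ 0.5175 -0.0252  0.067 ] r 107.8 ang 159.1
h3 [ 0.5113 -0.048   0.067 ] r 108.0 ang 171.7
blue [ 0.4854 -0.006   0.067 ] r 144.8 ang 156.5
yel [ 0.4731 -0.0494  0.067 ] r 145.8 ang 174.4
blk [0.4791 0.3029 0.045 ]
blk [0.4715 0.2435 0.045 ]
blk [0.3696 0.2534 0.045 ]
blk [0.3716 0.3143 0.045 ]
36 [0.39244124 0.28225866 0.08808034] [0.08965004 0.0896761  0.0897341  0.09030381 0.09063567 0.0910742
 0.09138651 0.09248581]
36 [0.39244124 0.28225866 0.08808034] [0.38250343 0.2765697  0.08303596] [0.40210224 0.28898035 0.09248581]
```

Request:
play_rows([
  [1,-40,48,4,0,0,-0.03],
  [1,-80,96,8,0,0,-0.06],
  [1,-119,144,12,0,0,-0.1],
  [1,-158,192,16,0,0,-0.13],
  [1,-198,240,20,0,0,-0.17],
  [1,-237,288,20,0,0,-0.2],
  [1,-237,288,20,0,0,-0.2],
  [1,-237,288,20,0,0,-0.2],
  [1,-237,288,20,0,0,-0.2],
])

```text
clock: 2.2
position: [0.3946, 0.2782, 0.2069]
ee_rot: [2.345, 2.089, 0.0]
force: [0.1, 0.7, -0.1]
width: 0.998
```

```bash
cat >> h.py <<'E'
def st():
    o=arm.observe();R=cv2.Rodrigues(np.array(o["ee_rot"],float))[0]
    print("t",round(float(o["clock"]),2),"TCP",np.round(o["position"],4),"yaw x",round(float(np.degrees(np.arctan2(R[1,0],R[0,0]))),1),"z",np.round(R[:,2],3),"F",np.round(o["force"],1),"T",np.round(o["ft_torque"],2),"w",round(float(o["width"])*92,1))
    return np.array(o["position"]),R
def go(target,yaw=None):
    P,R=st();d=R.T@(np.array(target)-P)*1e3
    rv=np.zeros(3)
    if yaw is not None:
        y=np.radians(yaw);G=np.array([[np.cos(y),np.sin(y),0],[np.sin(y),-np.cos(y),0],[0,0,-1.]]);rv=cv2.Rodrigues(R.T@G)[0].ravel()
    print("MOVE",np.round(d,1),np.round(rv,3))
E
python3 - <<'E'
from h import *
st();p=arm.get_image("wrist");cv2.imwrite("pics/w1.png",cv2.resize(p["img"],None,fx=1.5,fy=1.5))
find(p,"pin_grip",2);find(p,"block",1)
print(w2px(p,[.393,.282,.089]))
E
```

```text
t 2.2 TCP [0.3946 0.2782 0.2069] yaw x 83.4 z [ 0.001 -0.001 -1.   ] F [ 0.1  0.7 -0.1] T [ 0.06  0.04 -0.01] w 91.8
pin_grip 0.83 box [257.  163.7  18.1  28.9] W [0.3889 0.2857 0.0893]
block 0.65 box [234.7 142.8  54.5 102.5] W [0.4194 0.2785 0.0451]
(np.float64(262.7817527355297), np.float64(182.49843103164037))
```

View pics/w1.png

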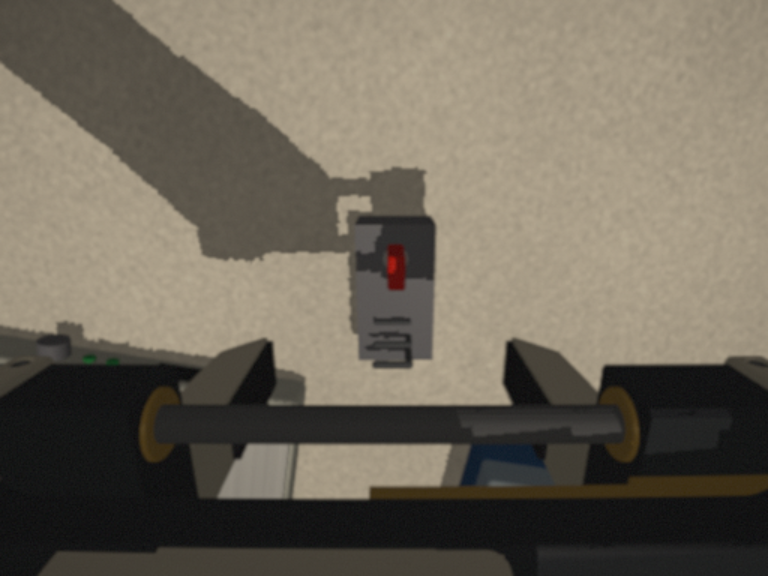

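The wrist view shows the red grip, about 18 x 45 px at (397,267). Its long side runs along the block, so jaws across it is the right grasp. The hex keys are toward (390,340).

Run:
```python
from h import *
p=arm.get_image("wrist")
hsv=cv2.cvtColor(p["img"],cv2.COLOR_BGR2HSV);m=((hsv[...,0]<10)|(hsv[...,0]>170))&(hsv[...,1]>130)
v,u=np.nonzero(m[150:205,240:300]);v+=150;u+=240
P=np.array([px2w(p,a,b) for a,b in zip(u,v)]);ok=P[:,2]>.083;Q=P[ok]
print(len(P),len(Q),np.median(Q,0),Q.min(0),Q.max(0))
T=np.array([px2w(p,a,b,.089) for a,b in zip(u[ok],v[ok])]);r=cv2.minAreaRect((T[:,:2]*1e3).astype(np.float32));print(r)
x,y=r[0];go([x/1e3,y/1e3,.110],84.5);go([x/1e3,y/1e3,.055],84.5)
```

```text
322 250 [0.39074401 0.28336611 0.08856603] [0.31056837 0.27686462 0.08312637] [0.4041476  0.29189558 0.36446035]
((389.9857482910156, 283.6414794921875), (10.812217712402344, 27.588930130004883), 83.45529174804688)
t 2.4 TCP [0.3917 0.2833 0.2068] yaw x 83.9 z [-0.     0.001 -1.   ] F [-0.   0.   0.5] T [0.07 0.08 0.  ] w 91.9
MOVE [ 0.1 -1.7 96.8] [-0.    -0.001 -0.011]
t 2.4 TCP [0.3917 0.2833 0.2068] yaw x 83.9 z [-0.     0.001 -1.   ] F [-0.   0.   0.5] T [0.07 0.08 0.  ] w 91.9
MOVE [ 1.000e-01 -1.700e+00  1.518e+02] [-0.    -0.001 -0.011]
```

Request:
play_rows([
  [0,0,-1,40,0,0,0],
  [0,0,-1,75,0,0,0],
  [0,0,-1,105,0,0,0],
  [0,0,-1,130,0,0,0],
  [0,0,-1,145,0,0,0],
  [0,0,-1,151,0,0,0],
  [0,0,-1,151,0,0,0],
])

```text
clock: 3.1
position: [0.3899, 0.2842, 0.0553]
ee_rot: [-2.335, -2.101, 0.001]
force: [0.5, -0.9, 0.2]
width: 0.508
```

Request:
play_rows([
  [-1,0,0,0,0,0,0],
  [-1,0,0,0,0,0,0],
  [-1,0,0,0,0,0,0],
  [-1,0,0,0,0,0,0],
  [-1,0,0,0,0,0,0],
  [-1,0,0,0,0,0,0],
], force=45)

```text
clock: 3.7
position: [0.39, 0.2843, 0.0556]
ee_rot: [-2.335, -2.101, 0.001]
force: [-1.1, -1.1, 4.3]
width: 0.127
```

Run:
```python
from h import *
st()
```

```text
t 3.7 TCP [0.39   0.2843 0.0556] yaw x 83.9 z [-0.001  0.    -1.   ] F [-1.1 -1.1  4.3] T [-0.12  0.17  0.03] w 11.7
```

Request:
play_rows([
  [-1,0,0,-10,0,0,0],
  [-1,0,0,-28,0,0,0],
  [-1,0,0,-55,0,0,0],
  [-1,0,0,-85,0,0,0],
  [-1,0,0,-110,0,0,0],
  [-1,0,0,-120,0,0,0],
  [-1,0,0,-120,0,0,0],
])

```text
clock: 4.4
position: [0.3907, 0.2848, 0.1769]
ee_rot: [-2.335, -2.1, -0.004]
force: [-0.4, -0.0, -1.7]
width: 0.127
```

Request:
play_rows([
  [-1,-15,12,0,0,0,0.05],
  [-1,-45,37,0,0,0,0.15],
  [-1,-75,62,0,0,0,0.25],
  [-1,-105,87,0,0,0,0.35],
  [-1,-135,112,0,0,0,0.45],
  [-1,-165,137,0,0,0,0.55],
  [-1,-195,162,0,0,0,0.65],
  [-1,-222,184,0,0,0,0.7],
  [-1,-236,196,0,0,0,0.7],
  [-1,-236,196,0,0,0,0.7],
])

```text
clock: 5.4
position: [0.5612, 0.0247, 0.175]
ee_rot: [2.918, 1.163, -0.001]
force: [0.6, 0.2, -0.8]
width: 0.127
```

Run:
```python
from h import *
P,R=st();p=arm.get_image("wrist")
cv2.imwrite("pics/w2.png",cv2.resize(p["img"],None,fx=1.5,fy=1.5))
for n,w in dict(eye=(.5599,.0281,.081),tip=P+R@[0,0,.035],h1=(.5281,-.003,.067)).items(): print(n,np.array(w2px(p,w))*1.5)
```

```text
t 5.4 TCP [0.5612 0.0247 0.175 ] yaw x 43.5 z [-0.    -0.001 -1.   ] F [ 0.6  0.2 -0.8] T [ 0.02 -0.   -0.04] w 11.7
eye [390.26794976 283.39334634]
tip [387.67091416 327.18588951]
h1 [319.90180904 277.89127995]
```

View pics/w2.png

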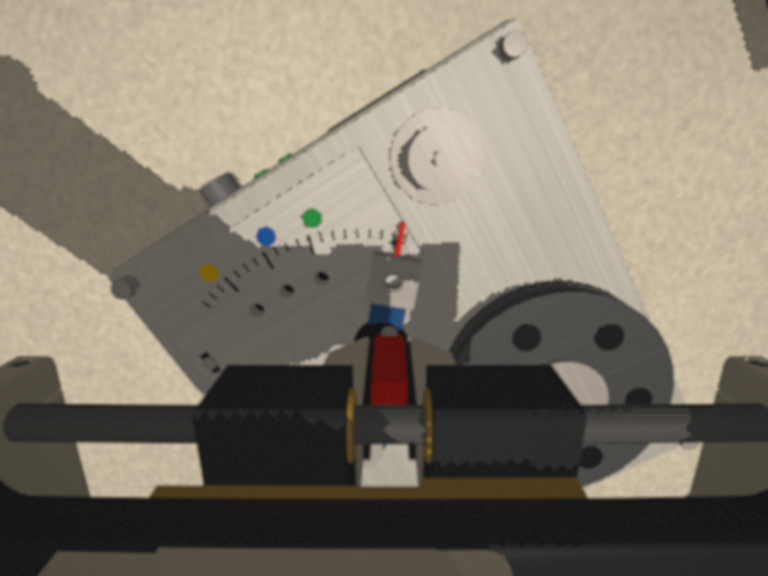

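The eye shows at (392,281), against a predicted (390,283). The green dot is at (312,218) and its hole at (322,277). The pin is held straight with its tip near (388,330).

Run:
```python
from h import *
p=arm.get_image("wrist")
f=lambda x,y,z:px2w(p,(x+.5)/1.5-.5,(y+.5)/1.5-.5,z)
for n,a in dict(eye=(392,281,.081),h1=(322,277,.067),h2=(288,290,.067),h3=(257,309,.067),g=(312,218,.067)).items():print(n,np.round(f(*a),4))
g=cv2.cvtColor(p["img"],cv2.COLOR_BGR2GRAY)[175:205,245:285]
print(g[4:22,6:28])
go([.5597,.0280,.125],43.5)
```

```text
eye [0.5584 0.0323 0.081 ]
h1 [0.5276 0.0007 0.067 ]
h2 [ 0.5175 -0.0208  0.067 ]
h3 [ 0.5111 -0.0447  0.067 ]
g [0.4987 0.0247 0.067 ]
[[ 87  87  86  87  86  87  87  87  88  86  87  86  85  86  87  84  86  86
   86  85  86  85]
 [ 86  85  85  87  87  86  87  87  88  88  88  87  86  86  88  87  87  87
   86  86  85  88]
 [ 85  86  87  85  86  86  84  86  87  87  86  86  87  89  87  87  87  87
   87  87  87  87]
 [ 85  85  86  85  85  85  82  85  85  85  86  85  86  87  87  86  85  88
   86  87  84  89]
 [ 86  87  87  86  88  84  85  83  84  83  83  84  85  86  85  87  86  87
   85  87  86  88]
 [ 86  87  85  85  86  86  83  84  85  87  87  88  86  83  85  86  85  85
   87  86  85  86]
 [ 85  87  85  86  84  85  91 106 118 121 124 119 103  87  83  83  88  86
   85  85  85  84]
 [ 84  85  85  85  83  90 116 147 164 169 168 160 134 102  83  86  94  99
   95  97  99  95]
 [ 84  85  83  82  85 107 143 173 183 185 182 168 143 107  88  96 119 130
  124 127 130 124]
 [ 86  84  84  81  87 119 157 180 182 175 163 143 120  99  92 106 135 152
  155 154 158 155]
 [ 86  86  83  80  83 106 147 171 
[... 172 characters left out ...]
7  80  95 108 101  92  88  87  83  80  82  98 125 150
  161 161 163 162]
 [ 86  87  84  84  78  74  76  80  82  80  78  77  74  77  87 109 133 152
  162 164 163 164]
 [ 86  85  85  85  82  77  74  74  74  73  72  72  73  86 104 124 144 158
  163 164 164 166]
 [ 87  86  87  85  84  82  77  75  73  76  80  83  89 104 121 138 152 160
  162 163 164 163]
 [ 85  85  86  86  85  85  82  80  81  88 101 107 114 123 135 149 158 160
  161 160 162 162]
 [ 86  85  86  86  84  85  84  84  87 104 125 133 136 143 149 158 163 162
  162 161 162 162]]
t 5.5 TCP [0.5599 0.0285 0.1751] yaw x 43.7 z [-0.001  0.002 -1.   ] F [-0.4  0.3 -0.5] T [-0.02  0.03  0.07] w 11.6
MOVE [-0.5  0.4 50.1] [-0.002 -0.     0.004]
```

Request:
play_rows([
  [-1,-0.5,0.4,15,0,0,0],
  [-1,-0.5,0.4,35,0,0,0],
  [-1,-0.5,0.4,48,0,0,0],
  [-1,-0.5,0.4,53,0,0,0],
  [-1,-0.5,0.4,54,0,0,0],
  [-1,-0.5,0.4,54,0,0,0],
])

```text
clock: 6.1
position: [0.5599, 0.0282, 0.1214]
ee_rot: [-2.914, -1.169, 0.001]
force: [0.1, 0.1, -0.9]
width: 0.123
```

Run:
```python
from h import *
P,R=st();p=arm.get_image("wrist")
cv2.imwrite("pics/w3.png",cv2.resize(p["img"][100:300,156:356],None,fx=3,fy=3,interpolation=2))
f=lambda n,w:print(n,(np.array(w2px(p,w))-[156,100])*3)
f("eye",(.5597,.028,.081));f("tip",P+R@[0,0,.035])
```

```text
t 6.1 TCP [0.5599 0.0282 0.1214] yaw x 43.7 z [-0.001  0.002 -1.   ] F [ 0.1  0.1 -0.9] T [-0.04  0.03 -0.02] w 11.4
eye [306.25089613 345.91387096]
tip [307.49334795 354.26299909]
```

View pics/w3.png

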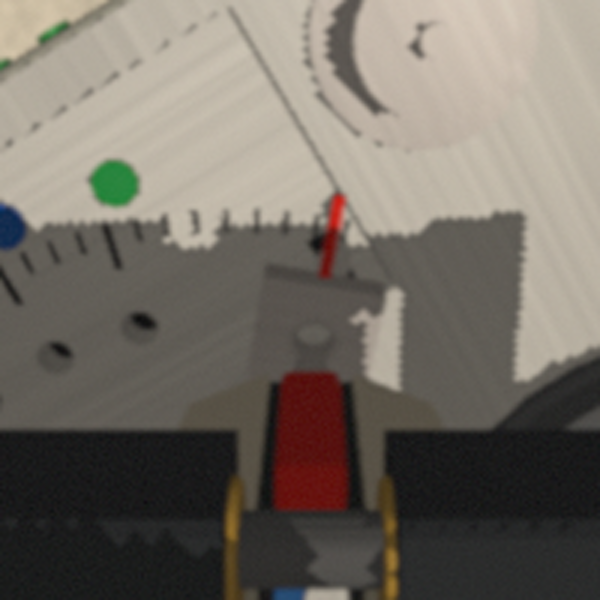

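The tip is just above the eye, with the shank at (315,360) and the mouth at (314,338). They line up sideways, so I go down gently.

Request:
play_rows([
  [-1,0,0,2,0,0,0],
  [-1,0,0,4,0,0,0],
  [-1,0,0,6,0,0,0],
  [-1,0,0,8,0,0,0],
  [-1,0,0,8,0,0,0],
])

```text
clock: 6.65
position: [0.5605, 0.0282, 0.1148]
ee_rot: [-2.914, -1.169, -0.002]
force: [-4.7, 0.5, 14.4]
width: 0.129
```

Run:
```python
from h import *
st()
```

```text
t 6.65 TCP [0.5605 0.0282 0.1148] yaw x 43.7 z [ 0.001  0.002 -1.   ] F [-4.7  0.5 14.4] T [-0.06  1.05  0.02] w 11.9
```

Request:
play_rows([
  [-1,0,0,-1,0,0,0],
  [-1,-1.1,-1,-1,0,0,0],
  [-1,-1.1,-1,0.5,0,0,0],
  [-1,-1.1,-1,1.5,0,0,0],
  [-1,-1.1,-1,1.5,0,0,0],
])

```text
clock: 7.15
position: [0.5595, 0.0282, 0.1145]
ee_rot: [-2.914, -1.169, -0.004]
force: [-3.9, 0.1, 16.5]
width: 0.123
```

Run:
```python
from h import *
st()
```

```text
t 7.15 TCP [0.5595 0.0282 0.1145] yaw x 43.7 z [ 0.002  0.003 -1.   ] F [-3.9  0.1 16.5] T [-0.02  1.08  0.  ] w 11.3
```

Request:
play_rows([
  [-1,0,0,-1,0,0,0],
  [-1,-1.5,-1.4,-1,0,0,0],
  [-1,-1.5,-1.4,0.5,0,0,0],
  [-1,-1.5,-1.4,1.5,0,0,0],
  [-1,-1.5,-1.4,1.5,0,0,0],
])

```text
clock: 7.65
position: [0.5577, 0.0291, 0.1129]
ee_rot: [-2.913, -1.169, -0.006]
force: [2.4, 4.7, -3.5]
width: 0.126
```

Run:
```python
from h import *
st()
```

```text
t 7.65 TCP [0.5577 0.0291 0.1129] yaw x 43.7 z [ 0.003  0.004 -1.   ] F [ 2.4  4.7 -3.5] T [ 1.01 -0.58 -0.02] w 11.6
```

Request:
play_rows([
  [-1,0,0,1.5,0,0,0],
  [-1,0,0,3,0,0,0],
  [-1,0,0,4.5,0,0,0],
  [-1,0,0,6,0,0,0],
  [-1,0,0,6,0,0,0],
])

```text
clock: 8.15
position: [0.5578, 0.0296, 0.1067]
ee_rot: [-2.912, -1.17, -0.006]
force: [2.1, 5.1, -0.7]
width: 0.13
```

Run:
```python
from h import *
st()
```

```text
t 8.15 TCP [0.5578 0.0296 0.1067] yaw x 43.8 z [ 0.002  0.004 -1.   ] F [ 2.1  5.1 -0.7] T [ 1.14 -0.48  0.03] w 11.9
```

```bash
cat >> h.py <<'E'
PV=np.array([.618,-.0634])
def arc(angs,r=.1105,dz=0):
    P,R=st();d=P[:2]-PV;print("now r",np.hypot(*d),"ang",np.degrees(np.arctan2(d[1],d[0])))
    for a in angs:
        t=np.radians(a);Q=np.array([*(PV+r*np.array([np.cos(t),np.sin(t)])),P[2]+dz]);print(a,np.round(R.T@(Q-P)*1e3,1))
E
python3 - <<'E'
from h import *
arc([124,126,128,130,132.5,135,137.5,140,142,144,145,146])
E
```

```text
t 8.15 TCP [0.5578 0.0296 0.1067] yaw x 43.8 z [ 0.002  0.004 -1.   ] F [ 2.1  5.1 -0.7] T [ 1.14 -0.48  0.03] w 11.9
now r 0.11075719593884016 ang 122.933988114483
124 [-2.1 -0.1 -0. ]
126 [-5.9 -0.7 -0. ]
128 [-9.7 -1.2 -0. ]
130 [-13.6  -1.5  -0.1]
132.5 [-18.4  -1.7  -0.1]
135 [-23.2  -1.7  -0.1]
137.5 [-28.   -1.5  -0.1]
140 [-32.8  -1.1  -0.2]
142 [-36.6  -0.6  -0.2]
144 [-40.4   0.   -0.2]
145 [-42.3   0.4  -0.2]
146 [-44.2   0.8  -0.2]
```

Request:
play_rows([
  [-1,-2.1,-0.1,0,0,0,0],
  [-1,-5.9,-0.7,0,0,0,0],
  [-1,-9.7,-1.2,0,0,0,0],
  [-1,-13.6,-1.5,0,0,0,0],
  [-1,-18.4,-1.7,0,0,0,0],
  [-1,-23.2,-1.7,0,0,0,0],
  [-1,-23.2,-1.7,0,0,0,0],
])

```text
clock: 8.85
position: [0.54, 0.0147, 0.1067]
ee_rot: [-2.913, -1.169, -0.007]
force: [3.6, 5.2, -0.9]
width: 0.127
```

Run:
```python
from h import *
arc([137.5,140,142,144,145,146,147])
```

```text
t 8.85 TCP [0.54   0.0147 0.1067] yaw x 43.7 z [ 0.003  0.005 -1.   ] F [ 3.6  5.2 -0.9] T [ 1.2  -0.74 -0.  ] w 11.7
now r 0.11036405479030137 ang 134.98695652689054
137.5 [-4.8  0.1 -0. ]
140 [-9.6  0.5 -0.1]
142 [-13.5   1.   -0.1]
144 [-17.3   1.6  -0.1]
145 [-19.2   2.   -0.1]
146 [-21.1   2.4  -0.1]
147 [-22.9   2.8  -0.1]
```

Request:
play_rows([
  [-1,-4.8,0.1,0,0,0,0],
  [-1,-9.6,0.5,0,0,0,0],
  [-1,-13.5,1,0,0,0,0],
  [-1,-17.3,1.6,0,0,0,0],
  [-1,-19.2,2,0,0,0,0],
  [-1,-20.3,2.2,0,0,0,0],
  [-1,-20.3,2.2,0,0,0,0],
])

```text
clock: 9.55
position: [0.5277, -0.0004, 0.1068]
ee_rot: [-2.912, -1.17, -0.01]
force: [4.0, 5.0, -1.9]
width: 0.128
```

Run:
```python
from h import *
arc([146])
p=arm.get_image("wrist");cv2.imwrite("pics/w4.png",cv2.resize(p["img"][100:300,156:356],None,fx=3,fy=3,interpolation=2))
```

```text
t 9.55 TCP [ 5.277e-01 -4.000e-04  1.068e-01] yaw x 43.8 z [ 0.005  0.005 -1.   ] F [ 4.   5.  -1.9] T [ 1.37 -1.    0.04] w 11.7
now r 0.11006666420829128 ang 145.08838677565754
146 [-1.8 -0.1 -0. ]
```

View pics/w4.png

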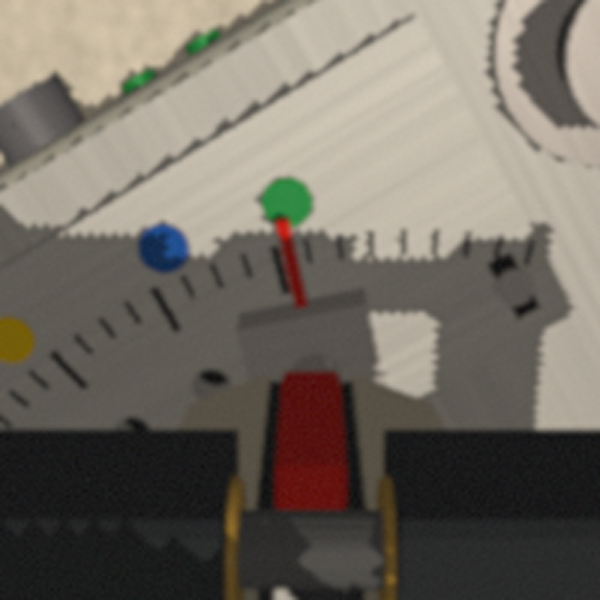

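The pointer stands at the green dot (285,220), and the next hole is at (212,380). I move the last 1.8 mm to the hole angle and feel downwards.

Request:
play_rows([
  [-1,-1.8,-0.1,0,0,0,0],
  [-1,-1.8,-0.1,0,0,0,0],
  [-1,-1.8,-0.1,2,0,0,0],
  [-1,-1.8,-0.1,4,0,0,0],
  [-1,-1.8,-0.1,5,0,0,0],
  [-1,-1.8,-0.1,6,0,0,0],
  [-1,-1.8,-0.1,6,0,0,0],
])

```text
clock: 10.3
position: [0.5274, -0.0005, 0.1012]
ee_rot: [-2.912, -1.171, -0.013]
force: [3.0, 6.5, 3.0]
width: 0.127
```

Run:
```python
from h import *
arc([146])
```

```text
t 10.3 TCP [ 5.274e-01 -5.000e-04  1.012e-01] yaw x 43.8 z [ 0.006  0.006 -1.   ] F [3.  6.5 3. ] T [ 1.59 -0.64  0.06] w 11.7
now r 0.11031714957516982 ang 145.23107943953204
146 [-1.5  0.1 -0. ]
```

Request:
play_rows([
  [-1,-1.0,0,0.8,0,0,0],
  [-1,-1.8,0,0.9,0,0,0],
  [-1,-2.4,0,1.2,0,0,0],
  [-1,-2.4,0,1.5,0,0,0],
])

```text
clock: 10.7
position: [0.5268, -0.0013, 0.1003]
ee_rot: [-2.911, -1.172, -0.016]
force: [2.7, 5.6, 3.2]
width: 0.129
```

Run:
```python
from h import *
arc([146])
```

```text
t 10.7 TCP [ 0.5268 -0.0013  0.1003] yaw x 43.8 z [ 0.008  0.007 -1.   ] F [2.7 5.6 3.2] T [ 1.57 -0.61  0.04] w 11.9
now r 0.11037380281165812 ang 145.7451415221409
146 [-0.5 -0.  -0. ]
```

Request:
play_rows([
  [-1,-1.2,0,0.5,0,0,0],
  [-1,-1.4,0,1,0,0,0],
  [-1,-1.4,0,1.8,0,0,0],
  [-1,-1.4,0,2.2,0,0,0],
])

```text
clock: 11.1
position: [0.5268, -0.0012, 0.0985]
ee_rot: [-2.91, -1.173, -0.02]
force: [2.4, 6.4, 3.6]
width: 0.127
```

Run:
```python
from h import *
arc([146])
```

```text
t 11.1 TCP [ 0.5268 -0.0012  0.0985] yaw x 43.9 z [ 0.01   0.008 -1.   ] F [2.4 6.4 3.6] T [ 1.53 -0.6   0.03] w 11.7
now r 0.11041032274439576 ang 145.7074510399841
146 [-0.6  0.  -0. ]
```

Request:
play_rows([
  [-1,-1,0,1,0,0,0],
  [-1,-1,0,2,0,-0.005,0],
  [-1,-1,0,3,0,-0.01,0],
  [-1,-1,0,4,0,-0.01,0],
  [-1,-1,0,4.5,0,-0.01,0],
])

```text
clock: 11.6
position: [0.5271, -0.0009, 0.0945]
ee_rot: [-2.913, -1.175, -0.008]
force: [2.4, 5.5, 3.3]
width: 0.126
```

Run:
```python
from h import *
arc([146])
```

```text
t 11.6 TCP [ 0.5271 -0.0009  0.0945] yaw x 43.9 z [ 0.005  0.002 -1.   ] F [2.4 5.5 3.3] T [ 1.53 -0.55  0.02] w 11.6
now r 0.11032345597247341 ang 145.49228345864907
146 [-1.  0. -0.]
```

Request:
play_rows([
  [-1,-0.7,0,1,0,0,0],
  [-1,-0.7,0,2,0,0,0],
  [-1,-0.7,0,3,0,0,0],
  [-1,-0.7,0,3.6,0,0,0],
  [-1,-0.7,0,3.6,0,0,0],
])

```text
clock: 12.1
position: [0.5271, -0.0008, 0.0915]
ee_rot: [-2.913, -1.176, -0.01]
force: [-0.7, 5.0, 8.8]
width: 0.13
```

Run:
```python
from h import *
arc([146])
```

```text
t 12.1 TCP [ 0.5271 -0.0008  0.0915] yaw x 44.0 z [ 0.005  0.003 -1.   ] F [-0.7  5.   8.8] T [ 1.25  0.07 -0.01] w 12.0
now r 0.1103318990279989 ang 145.43146184397426
146 [-1.1  0.1 -0. ]
```

Request:
play_rows([
  [-1,0,0,1,0,0,0],
  [-1,0,0,1.5,0,0,0],
  [-1,0,0,1.5,0,0,0],
])

```text
clock: 12.4
position: [0.5273, -0.0007, 0.0914]
ee_rot: [-2.912, -1.175, -0.011]
force: [-4.2, 4.7, 20.9]
width: 0.128
```

Run:
```python
from h import *
arc([146])
```

```text
t 12.4 TCP [ 0.5273 -0.0007  0.0914] yaw x 44.0 z [ 0.006  0.004 -1.   ] F [-4.2  4.7 20.9] T [0.85 1.26 0.02] w 11.8
now r 0.11029203520879649 ang 145.35989572089832
146 [-1.2  0.  -0. ]
```

Request:
play_rows([
  [-1,0,0,0,0,0,0],
  [-1,0.4,0,0,0,0,0],
  [-1,0.8,0,0,0,0,0],
  [-1,0.8,0,0,0,0,0],
])

```text
clock: 12.8
position: [0.5272, -0.0006, 0.0916]
ee_rot: [-2.912, -1.175, -0.009]
force: [-3.2, 2.5, 10.2]
width: 0.132
```

Run:
```python
from h import *
arc([146])
```

```text
t 12.8 TCP [ 0.5272 -0.0006  0.0916] yaw x 43.9 z [ 0.005  0.003 -1.   ] F [-3.2  2.5 10.2] T [0.4  0.75 0.05] w 12.2
now r 0.11038322761828447 ang 145.34177260037103
146 [-1.3  0.1 -0. ]
```

Request:
play_rows([
  [-1,0,0,-0.2,0,0,0],
  [-0.6,0,0,-0.2,0,0,0],
  [-0.4,0,0,-0.2,0,0,0],
  [-0.4,0,0,-0.2,0,0,0],
  [-0.4,0,0,-0.2,0,0,0],
  [-0.4,0,0,-0.2,0,0,0],
])

```text
clock: 13.4
position: [0.5271, -0.0009, 0.0917]
ee_rot: [-2.912, -1.174, -0.008]
force: [-0.5, 0.9, 0.2]
width: 0.299
```

Run:
```python
from h import *
st()
```

```text
t 13.4 TCP [ 0.5271 -0.0009  0.0917] yaw x 43.9 z [ 0.004  0.003 -1.   ] F [-0.5  0.9  0.2] T [-0.05  0.05  0.03] w 27.5
```

Request:
play_rows([
  [-0.4,0,0,-10,0,0,0],
  [-0.4,0,0,-25,0,0,0],
  [-0.4,0,0,-45,0,0,0],
  [-0.2,0,0,-75,0,0,0],
  [0,0,10,-110,0,0,0],
  [0,0,20,-130,0,0,0],
  [0,0,20,-130,0,0,0],
])

```text
clock: 14.1
position: [0.5429, -0.0171, 0.2256]
ee_rot: [2.913, 1.172, 0.018]
force: [-0.4, 0.3, -0.4]
width: 0.496
```

Run:
```python
from h import *
st();p=arm.get_image("wrist");cv2.imwrite("pics/w5.png",cv2.resize(p["img"][100:300,130:380],None,fx=3,fy=3,interpolation=2))
hsv=cv2.cvtColor(p["img"],cv2.COLOR_BGR2HSV);m=((hsv[...,0]<10)|(hsv[...,0]>170))&(hsv[...,1]>130)&(hsv[...,2]>50)
v,u=np.nonzero(m[100:300,130:380]);P=np.array([px2w(p,a+130,b+100) for a,b in zip(u,v)]);Q=P[(P[:,2]>.09)&(P[:,2]<.16)]
print(len(Q),"grip top z",np.percentile(Q[:,2],[50,90,98]),np.median(Q,0))
```

```text
t 14.1 TCP [ 0.5429 -0.0171  0.2256] yaw x 43.8 z [ 0.011  0.003 -1.   ] F [-0.4  0.3 -0.4] T [-0.08 -0.02 -0.04] w 45.6
375 grip top z [0.12449302 0.12543415 0.12598001] [0.52781428 0.00073953 0.12449302]
```

View pics/w5.png

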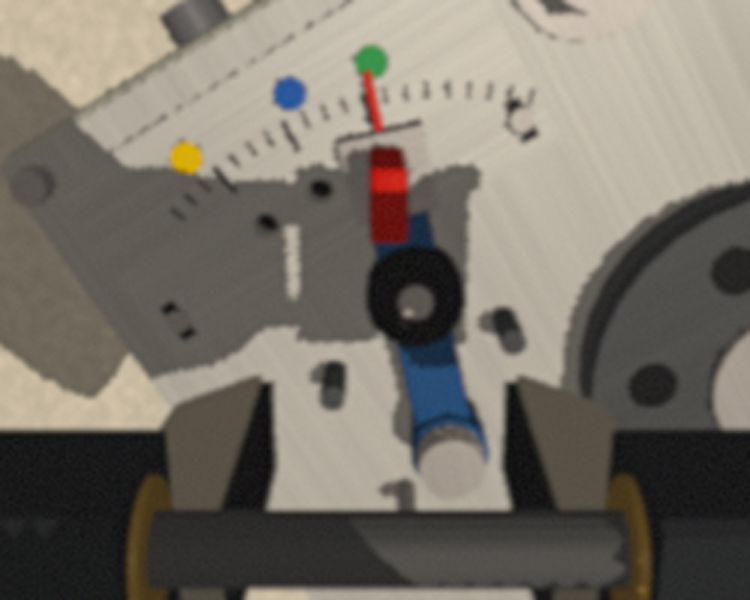

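The pin stands in the eye at (388,195) with the arm held and the pointer at the green dot (370,62). The grip top measures 125 mm, which is what a fully home pin should give. Handing in.

```bash
python3 -c "
from h import *
st();print(arm.sign_off())"
```

```text
t 14.15 TCP [ 0.5415 -0.0163  0.2236] yaw x 43.9 z [ 0.008  0.003 -1.   ] F [-0.3  0.6 -1.3] T [-0.02  0.04 -0.04] w 45.9
the job is handed in; nothing more can be done
None
```

The tensioner is locked back at the green mark. The pin is fully home through the arm and into the green mark's lock hole, and I handed the job in at about 14 s on the robot's clock.

- **Entering the eye:** the first two tries caught the chamfer, at up to about 16 N. I backed off and moved about 2.5 mm toward the robot, and the pin then went in freely.
- **Finding the hole:** I eased the arm round its arc, felt along the plate at about 3 N, and the pin dropped into the hole just past where the pointer reached the green dot.
- **Seating:** a short check push read 21 N, the highest force I saw, and the pin went no deeper.
- **Last checks:** the grip top measured 124.5–126 mm against the 125 mm expected for a pin fully home. The last picture shows the arm staying put with the pointer at the green dot. Forces on the released gripper were near zero.
- **Not checked again:** I did not look at the tip box, vial or screwdriver afterwards, but the arm never went near them. Forces were read only at the end of each move, so a brief higher peak within a move would not have shown.

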